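# Clamp the clock movement with the swing strap and cam lever

### The arm

A 7-joint arm with a two-finger parallel gripper is mounted at the origin on the work surface. World frame = base frame: x ahead of the robot, y to its left, z up, the work surface at z = 0. Lengths are in mm, angles in rad, forces in N, time in s.
With the tool pointing down it reaches from about 400 to 850 mm from the base axis. Payload 4.5 kg.
Tool frame: the origin (TCP) lies midway between the tips of the shut fingers; the grasp point (between the pads) lies arm.pinch_z behind it (arm.pinch_z is the distance from the TCP to the grasp point, in mm); z points along the fingers, y is the line along which they close (so a half turn about z gives the same grasp; the last joint's range is limited). The gripper opens to 88 mm and grips with 3 to 60 N. Pads are 18 mm wide; open, the fingers measure 123 mm over their backs; the gripper's body (75 mm by 187 mm) begins 45 mm behind the grasp point.
Start: joints at [1.276, 0.689, -0.195, 1.565, 0.157, 0.902, -0.215], TCP at [201.847, -591.533, 238.743] pointing down, gripper open.
Joint ranges: [-3.01, 3.01], [-0.46, 2.08], [-1.47, 1.51], [0.13, 2.56], [-1, 4.14], [0.04, 2.09], [-2.66, 2.66]. Speed limits (rad/s): [2.57, 2.57, 3.14, 3.14, 3.14, 3.14, 3.14].

### API

Orientations are given as a unit quaternion [w, x, y, z].
In Python, from plant import arm, get_image, calibration gives the robot as it stands.
- The arm moves only by the tool play_rows, never from a script. Its argument "rows" is a list that holds one entry, the list of rows, each a list of 5 numbers: the closure, from -1 (fully open) to 1 (shut), then the shift along the world's x, y, z each as a share of 1000 mm, from -1 to 1, then the turn about the world's z as a share of pi/4 rad, from -1 to 1. A call has exactly 10 rows; each row is the pose to reach, as a shift and turn from the pose commanded when the call began; what a row does not reach only later rows make up. A row lasts 1/8 s, in which the tool goes at most 62.5 mm and 10.7 degrees, less where a joint would pass 70% of its speed; a pose out of reach is approached as far as the arm can. A call with a number of a shift or a turn outside -1 to 1 is refused whole. A call with a gripper value outside its range is refused whole. The fingers move at their own pace and stop on an object; "force" is the grip in N (left out, the last holds). Time passes only in rows, so rows that repeat a pose let the fingers close, or fill a call up. It gives the time, the measured TCP pose, the force, the opening and the grip force at its end, in the units of the state.
- arm.sense(): the state, without advancing time (a new reading comes with each control period).
- get_image(name): name is "scene" or "top" or "wrist"; returns (picture, depth): 384x512x3 uint8, red, green, blue; 384x512 float32, mm along the optical axis (not along the pixel's ray), 0 where there is no reading.
- calibration(name): a dict with "mtx" (3x3 intrinsics, pixels), "eye" and "orientation" of the camera in the world; the wrist camera has in their place "hand_eye" (4x4, takes a point from camera to tool coordinates, whose origin is the TCP and whose axes are the flange's). Camera axes: x right, y down, z forward; pixel columns grow to the right and rows downward; lengths in mm; the calibration is good to about 2 mm. A picture is of the moment at which its call begins: read the wrist's pose just before it. calibration takes no time and is no camera call.
- arm.job_done(): hands the job in; it is judged then, once.
The state is a dict: "time_s": time; "joints": joint angles; "qd": joint speeds; "joint_torque": joint torques, N m; "tool_pos": TCP position; "ee_rot": TCP orientation; "wrist_force": force on the tool from outside, world axes, zero at the start; "wrist_torque": the same for the moment, N m; "width": opening from 0.0 (shut) to 1.0 (fully open); "gripper_force": force on a finger pad.
Only numpy, scipy, OpenCV 4.12 (cv2) and the standard library are available. Lean on these libraries where they do the work, as an engineer would, in place of code of your own. Each camera call takes 0.05 s, during which the arm holds its last target. There are 200 camera calls.

### The job

Clamp the brass clock movement in its fixture: push the steel strap round with the back of a finger until it lies across the movement, fully against the blue stop post, and then press the red-knobbed cam lever all the way down. Only push, gently: do not pinch or lift anything, do not touch the movement, leave the other things on the bench where they are, and move clear at the end.

Things in the scene. Friction and masses are not known exactly. Their poses are not given: they have to be found in the camera images.
- clamp_base: Fixed aluminium clamp fixture, plate 130 x 200 x 12 mm (own x from -65 to +65, own y from -110 to +90). Origin under the centre of the movement nest, on the bench; z up. Strap pivot at own (0, +60); blue stop post 16 x 26 mm at own (18, -85), 70 mm high. The closed strap lies along own -y; the strap is parked on the own -x side.
- strap_pivot (a point): Point on the vertical axis of the strap's pivot, level with the top face of the strap, 42 mm above the bench. The strap bar is 18 mm wide, occupies heights 30 to 42 mm, and reaches 156 mm from the pivot axis; a pivot cap 6 mm high and 26 mm across stands on it.
- strap_peg (a point): Middle (half-way up) of the yellow round peg, 12 mm diameter, 35 mm tall, standing on top of the strap 110 mm from the pivot axis; it occupies heights 42 to 77 mm above the bench. Handy place to push sideways.
- strap (a joint): Swing of the strap in rad: 0 = parked, swung out by 1.5 rad; grows counter-clockwise seen from above; 1.5 = closed, against the stop, strap lying from the pivot straight towards the lever hinge. It stays where left; about 1.5 N sideways at the peg moves it. 10 N is plenty against its stop; over 40 N is forcing it.
- lever_hinge (a point): Centre of the cam lever's horizontal hinge, 56 mm above the bench, at own (0, -85) of the clamp base, hinge axis along its own x. Dark steel cam of about 12 mm radius here sits above the end of the closed strap.
- lever_ball (a point): Centre of the red ball knob (22 mm diameter) at the end of the cam lever, 80 mm from the hinge; the lever bar is 10 mm thick. The lever leans outward from the fixture (own -y, seen from the hinge) and swings outward and down.
- cam_lever (a joint): Cam lever angle in rad: 0 = raised, 0.65 rad (37 degrees) above level; grows as it goes down; 0.65 = fully down, level, at its stop, ball centre 56 mm above the bench. Stays where left; about 2 N square to the lever at the ball moves it (more when pushed straight down while it stands steep). 10 N is plenty against its stop; over 60 N is forcing it.
- pad: Rubber pressure pad, 18 mm diameter, under the strap 60 mm from the pivot axis; origin at the centre of its underside, 26.5 mm above the bench while the lever is raised. Pressing the cam lever draws the strap and its pad down by about 3 mm on to the movement.
- movement: Loose brass clock movement, disc 60 mm diameter, 12 mm thick, with small wheels on top; lies in the black ring nest, its top 24 mm above the bench. Origin at the centre of its underside, z up.
- nest_center (a point): Centre of the floor of the nest, 12 mm above the bench; the nest's ring is 80 mm across outside, 7 mm high.
- barrel: Bystander: small brass spring barrel, 20 mm diameter, 28 mm tall, standing on the clamp base. Origin under its centre.
- loupe: Bystander: black eyepiece loupe, 36 mm diameter, 40 mm tall, beside the fixture. Origin under its centre.
- dish: Bystander: white ceramic dish, 64 mm diameter, 22 mm tall, beside the fixture. Origin under its centre.
- screwdriver: Bystander: yellow screwdriver, 150 mm long, lying beside the fixture along its own x.
- oil_bottle: Bystander: green oil bottle, 44 mm diameter, 95 mm tall. Origin under its centre.
- jar: Bystander: amber jar with a metal cap, 56 mm diameter, 55 mm tall. Origin under its centre.
- weight: Bystander: brass weight, 48 mm diameter, 50 mm tall. Origin under its centre.
Things that resemble listed ones, but are neither listed nor needed, are in the scene too. What is meant by the movement is not green, purple or turquoise, and is the smaller of those in its own colour.

How it is judged (in metres and radians):
On the way, in this order (a step that is already met when the one before it is completed fails the run):
1. the strap is swung over against the stop (value of joint strap above 1.44 rad), for 0.2 s.
2. the cam lever is pressed down on the closed strap (value of joint strap above 1.44 rad and value of joint cam_lever above 0.58 rad), for 0.2 s.
At the end, for the whole second after the job is handed in: The strap is closed (joint above 1.44 of 1.5 rad), the cam lever is down (above 0.58 of 0.65 rad), the pad presses on the movement with more than 1 N, and the movement lies flat and at rest in its nest (within 6 mm of its centre) (all of step 2 and contact force between pad and movement above 1 N and horizontal distance between movement and nest_center below 0.006 m and z of movement in the frame of nest_center below 0.004 m and angle between movement's own z axis and vertical below 0.1 rad and value of joint strap below 1.6 rad and linear speed of movement below 0.02 m/s); the robot touches nothing.
It fails at once if the lever was pressed down before the strap was over (value of joint cam_lever above 0.4 rad and value of joint strap below 1.38 rad).
It fails at once if the movement was touched by the robot (contact force between any of the fingers, the arm and movement above 1 N).
It fails at once if the movement was lifted out of its nest (z of movement in the frame of nest_center above 0.008 m).
It fails at once if the strap or the lever was pinched or forced (over 40 N on the strap, 60 N on the lever) (contact force between the fingers and strap above 40 N or contact force between the fingers and cam_lever above 60 N).
It fails at once if another thing on the bench was moved or lifted (over 25 mm) (distance of any of barrel, loupe, dish, screwdriver, oil_bottle, jar, weight from where it was at the start of the episode above 0.025 m).
It also fails if it takes over 51 s, if anything falls off the work surface, if the arm or the gripper's body presses on something with over 40 N, if the wrist force passes 120 N, or if a joint passes its speed limit or range.

## Working session

There is one attempt and no reset: what is moved stays moved. The work goes in short steps, Python scripts to look and compute and a tool call to move; the robot and the scene stay as the last step left them, time stands still between calls to the robot, and variables do not carry over. Pictures are saved under pics/ and viewed, at most 10 in all, crops included, and the job is handed in when it is done.

Besides the shell and the picture viewer there is one more tool, called as a command line: name --argument value ..., lists and objects as JSON in quotes. play_rows: Moves the arm, as the interface text tells. Its arguments: {"type":"object","properties":{"rows":{"type":"array","items":{"type":"array","items":{"type":"array","items":{"type":"number","minimum":-1,"maximum":1}}}},"force":{"type":"number"}},"required":["rows"]}

```bash
mkdir -p pics; cat > h.py <<'E'
import numpy as np,cv2
from plant import arm,get_image,calibration
from scipy.spatial.transform import Rotation as R
def cam(n):
    c=calibration(n); K=np.array(c["mtx"])
    if n=="wrist":
        s=arm.sense(); H=np.array(c["hand_eye"]); q=s["ee_rot"]
        T=np.eye(4);T[:3,:3]=R.from_quat(np.r_[q[1:],q[0]]).as_matrix();T[:3,3]=s["tool_pos"]
        return K,T@H
    o=np.array(c["orientation"]);T=np.eye(4)
    T[:3,:3]=o if o.shape==(3,3) else R.from_quat(np.r_[o[1:],o[0]]).as_matrix()
    T[:3,3]=c["eye"];return K,T
def shot(n,f):
    K,T=cam(n);im,d=get_image(n);np.savez(f"pics/{f}.npz",im=im,d=d,K=K,T=T);return im,d,K,T
def load(f):
    z=np.load(f"pics/{f}.npz");return z["im"],z["d"],z["K"],z["T"]
def at_depth(u,v,d,K,T):
    z=d[v,u];return T[:3,:3]@(np.linalg.inv(K)@[u,v,1]*z)+T[:3,3]
def at_z(u,v,z,K,T):
    r=T[:3,:3]@(np.linalg.inv(K)@[u,v,1]);return T[:3,3]+r*(z-T[2,3])/r[2]
E
python3 - <<'E'
from h import *
for n in("top","scene"):
    im,d,K,T=shot(n,n+"0"); cv2.imwrite(f"pics/{n}0.png",cv2.resize(im[:,:,::-1],(800,600),interpolation=cv2.INTER_CUBIC)); print(n,T.round(3).tolist(),K[0,0])
s=arm.sense();print(s,arm.pinch_z)
E
```

```text
top [[0.019, -0.991, 0.131, 377.003], [-1.0, -0.015, 0.025, -13.135], [-0.023, -0.131, -0.991, 1358.444], [0.0, 0.0, 0.0, 1.0]] 471.8776007028796
scene [[0.137, 0.541, -0.83, 1537.52], [0.99, -0.096, 0.101, -124.12], [-0.025, -0.836, -0.549, 745.376], [0.0, 0.0, 0.0, 1.0]] 472.16308877020884
{'time_s': 0.1, 'joints': array([ 1.27581723,  0.68988226, -0.19449853,  1.56619998,  0.15728613,
        0.9024751 , -0.21510509]), 'qd': array([ 5.22252892e-04, -4.36172304e-03,  2.21198716e-04, -2.30245532e-03,
        5.48829032e-05,  7.07477860e-04, -2.92748700e-04]), 'joint_torque': array([-3.79653633e-03, -5.28495598e+01, -1.27149604e+00, -1.53837061e+01,
       -5.25187666e-02,  1.97282214e-03,  6.40422763e-05]), 'tool_pos': array([ 201.58403263, -591.02919485,  238.01148471]), 'ee_rot': array([-7.66685573e-04,  9.86514773e-01,  1.63670341e-01, -1.85391175e-04]), 'wrist_force': array([-0.33458709,  0.16729519,  0.3322405 ]), 'wrist_torque': array([-0.03210977,  0.00080321, -0.02841696]), 'gripper_force': 0.0, 'width': 0.9990217191678532} 18.700000000000003
```

View pics/top0.png

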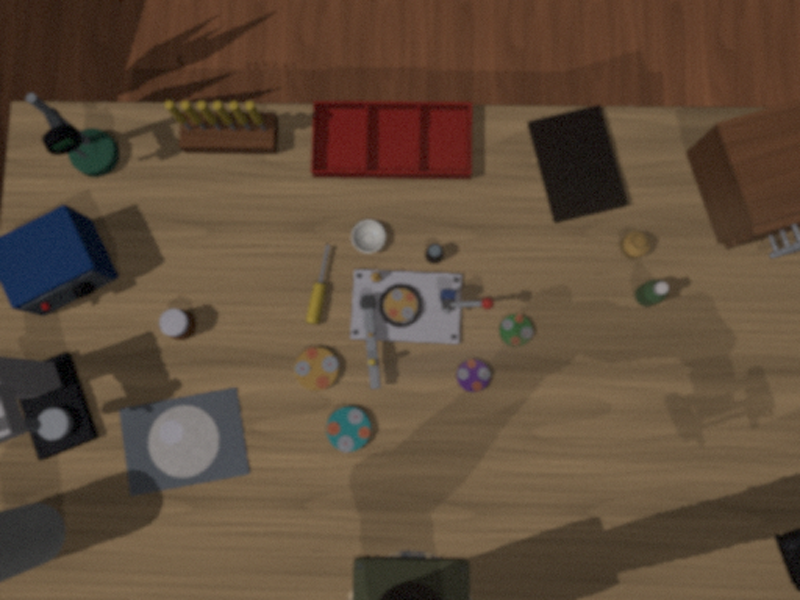

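View pics/scene0.png

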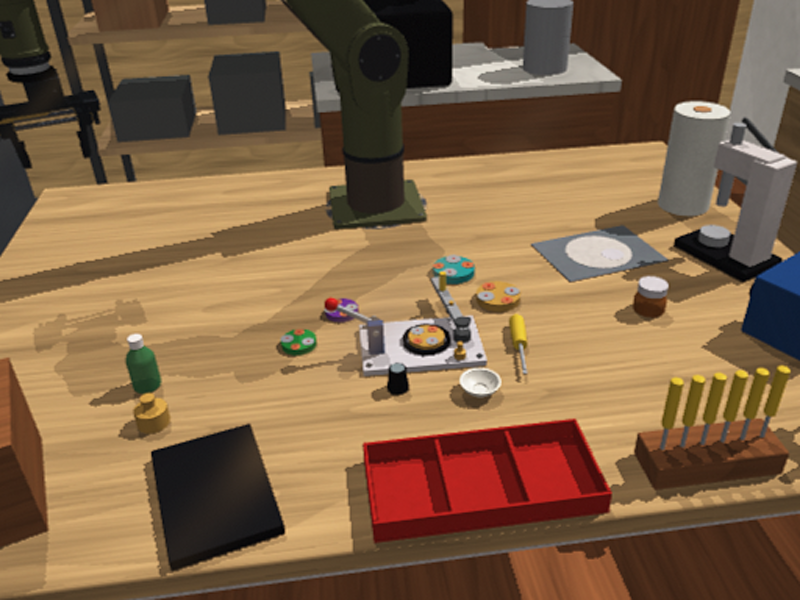

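The top view shows the fixture at about (407,307) of 800x600. Its own axes are nearly the world's: the strap points to the robot with its peg near (371,362), the lever ball is at (488,303), and the blue post is at (449,297). I'll enlarge this area next.

```bash
python3 - <<'E'
from h import *
im,d,K,T=load("top0")
c=im[150:262,190:340][:,:,::-1]
cv2.imwrite("pics/c1.png",np.clip(cv2.resize(c,(750,560),interpolation=cv2.INTER_CUBIC)*1.5,0,255).astype(np.uint8))
im,d,K,T=load("scene0")
c=im[160:265,180:360][:,:,::-1]
cv2.imwrite("pics/c2.png",cv2.resize(c,(792,462),interpolation=cv2.INTER_CUBIC))
E
```

```text
(no output)
```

View pics/c1.png

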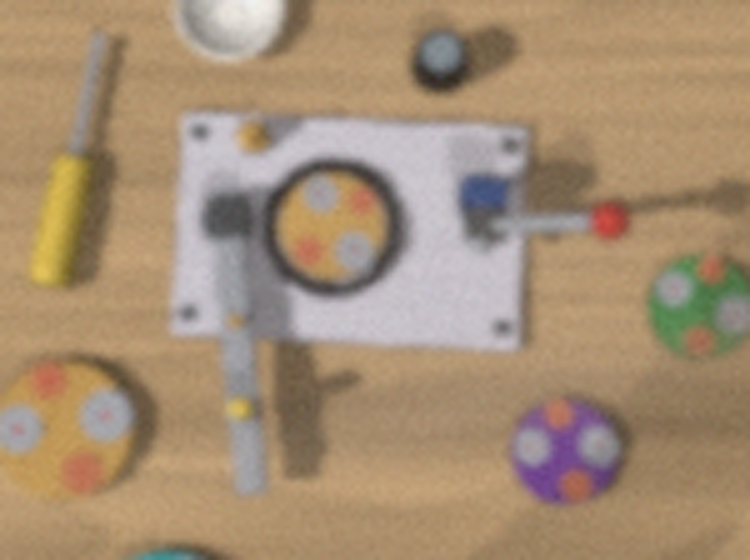

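View pics/c2.png

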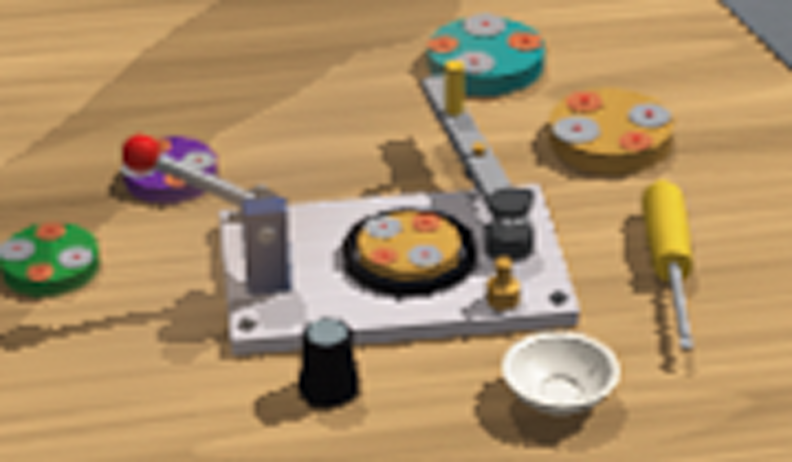

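The crops show the plate corners at about (184,112), (529,128), (522,349) and (172,333) in the 5x crop. The peg top is at (238,407) and the ball at (610,220).

```bash
python3 - <<'E'
from h import *
im,d,K,T=load("top0")
P=lambda u,v,z:at_z(190+(u+.5)/5-.5,150+(v+.5)/5-.5,z,K,T)
W=np.array([P(184,112,12),P(529,128,12),P(522,349,12),P(172,333,12)])[:,:2]
O=np.array([[65,90],[65,-110],[-65,-110],[-65,90]],float)
Oc=O-O.mean(0);Wc=W-W.mean(0);print(W.round(1))
a=np.arctan2((Oc[:,0]*Wc[:,1]-Oc[:,1]*Wc[:,0]).sum(),(Oc*Wc).sum());c,s=np.cos(a),np.sin(a);Rm=np.array([[c,-s],[s,c]])
t=W.mean(0)-Rm@O.mean(0);print("yaw",a,"org",t)
f=lambda x,y:(Rm@[x,y]+t).round(1)
print("resid",(O@Rm.T+t-W).round(1).tolist())
L=80*np.cos(.65)
print("pivot",f(0,60),"hinge",f(0,-85),"ball",f(0,-85-L),"balldown",f(0,-165))
for q in(0,.3,.6,.9,1.2,1.5):
    th=-np.pi/2-1.5+q;print(q,"peg",f(110*np.cos(th),60+110*np.sin(th)))
print("seen peg",P(238,407,77).round(1),"ball",P(610,220,104.4).round(1),"nest",P(334,227,22).round(1),"pivot",P(228,215,48).round(1))
for n,z in(("purple",(565,450)),("green",(700,305)),("loupe",(440,50)),("barrel",(252,137))):print(n,P(*z,15).round(0))
E
```

```text
[[621.7 114.3]
 [615.2 -85.7]
 [487.1 -82.8]
 [493.  117.7]]
yaw -0.02904741803970518 org [554.5309014   25.85391125]
resid [[0.4, -0.4], [1.1, -0.3], [-0.8, 0.6], [-0.8, 0.0]]
pivot [556.3  85.8] hinge [552.1 -59.1] ball [ 550.2 -122.8] balldown [ 549.7 -139.1]
0 peg [446.4  81.2]
0.3 peg [452.6  49. ]
0.6 peg [468.2  20. ]
0.9 peg [491.6  -3.1]
1.2 peg [520.7 -18.3]
1.5 peg [553.1 -24.1]
seen peg [447.7  74.3  77. ] ball [ 549.5 -124.4  104.4] nest [554.4  25.6  22. ] pivot [556.8  84.5  48. ]
purple [ 430. -107.   15.]
green [ 514. -184.   15.]
loupe [660. -34.  15.]
barrel [607.  74.  15.]
```

play_rows --rows '[[[1, 0.02, 0.04, 0, -0.04], [1, 0.045, 0.09, 0, -0.08], [1, 0.07, 0.145, 0, -0.12], [1, 0.095, 0.2, 0, -0.16], [1, 0.12, 0.255, 0, -0.2], [1, 0.145, 0.31, 0, -0.24], [1, 0.17, 0.365, 0, -0.28], [1, 0.2, 0.42, 0, -0.32], [1, 0.225, 0.47, 0, -0.36], [1, 0.24, 0.5, 0, -0.38]]]' --force 10

```text
time_s: 1.35
tool_pos: [442.9, -88.3, 238.6]
ee_rot: [-0.0, 1.0, 0.017, 0.0]
wrist_force: [0.0, -0.1, -0.2]
width: 0.005
gripper_force: 0.0
```

play_rows --rows '[[[1, 0, 0.04, 0, 0], [1, 0, 0.09, 0, 0], [1, 0, 0.13, 0, 0], [1, 0, 0.17, 0, 0], [1, 0, 0.2, 0, 0], [1, 0, 0.22, 0, 0], [1, 0, 0.225, 0, 0], [1, 0, 0.225, 0, 0], [1, 0, 0.225, 0, 0], [1, 0, 0.225, 0, 0]]]'

```text
time_s: 2.6
tool_pos: [441.9, 132.5, 238.8]
ee_rot: [0.0, 1.0, 0.014, -0.0]
wrist_force: [0.2, 0.3, -1.4]
width: 0.006
gripper_force: 0.0
```

```bash
python3 - <<'E'
from h import *
im,d,K,T=shot("wrist","w1"); cv2.imwrite("pics/w1.png",cv2.resize(im[:,:,::-1],(800,600),interpolation=cv2.INTER_CUBIC))
s=arm.sense();print(s["time_s"],s["tool_pos"],s["wrist_force"],s["width"],R.from_quat(np.r_[s["ee_rot"][1:],s["ee_rot"][0]]).as_matrix().round(3));print(T.round(2))
E
```

```text
2.65 [441.90883291 132.70028331 238.77346893] [-0.2493999   0.91670883  0.00681473] 0.004619171624867735 [[ 1.     0.029 -0.   ]
 [ 0.029 -1.    -0.   ]
 [-0.     0.    -1.   ]]
[[ 3.0000e-02 -9.5000e-01 -3.1000e-01  5.2147e+02]
 [-1.0000e+00 -3.0000e-02 -1.0000e-02  1.3306e+02]
 [ 0.0000e+00  3.1000e-01 -9.5000e-01  3.8516e+02]
 [ 0.0000e+00  0.0000e+00  0.0000e+00  1.0000e+00]]
```

View pics/w1.png

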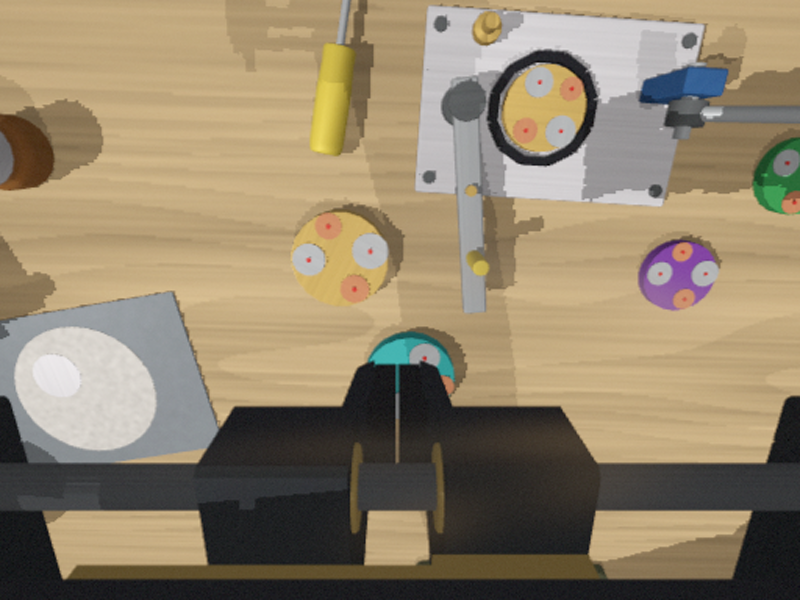

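The wrist view shows the strap running from its pivot at (464,101) to its end at (474,311). The peg top is at (481,268), and the shut fingers end at about (398,364).

```bash
python3 - <<'E'
from h import *
im,d,K,T=load("w1")
P=lambda u,v,z:at_z((u+.5)*.64-.5,(v+.5)*.64-.5,z,K,T).round(1)
print("pegtop",P(481,268,77),"pegbase",P(473,262,42),"end",P(474,311,42),"pivot",P(464,101,48),"movement",P(544,107,24),"teal",P(410,360,15))
for c in((428,7),(705,24),(662,206),(416,190)):print(P(*c,12))
E
```

```text
pegtop [447.   72.5  77. ] pegbase [443.1  72.2  42. ] end [403.4  68.2  42. ] pivot [555.9  88.3  48. ] movement [556.   26.4  24. ] teal [346.5 116.1  15. ]
[620.2 113.6  12. ]
[615.4 -85.5  12. ]
[486.5 -81.3  12. ]
[493.3 116.8  12. ]
```

play_rows --rows '[[[1, 0.002, -0.01, -0.04, 0.03], [1, 0.004, -0.02, -0.08, 0.06], [1, 0.004, -0.02, -0.11, 0.1], [1, 0.004, -0.02, -0.14, 0.12], [1, 0.004, -0.02, -0.16, 0.12], [1, 0.004, -0.02, -0.17, 0.12], [1, 0.004, -0.02, -0.176, 0.12], [1, 0.004, -0.02, -0.178, 0.12], [1, 0.004, -0.02, -0.178, 0.12], [1, 0.004, -0.02, -0.178, 0.12]]]'

```text
time_s: 3.9
tool_pos: [446.1, 113.6, 61.2]
ee_rot: [-0.0, 0.998, 0.062, 0.0]
wrist_force: [-0.3, -0.1, 0.9]
width: 0.004
gripper_force: 0.0
```

```bash
python3 - <<'E'
import numpy as np
C=np.array([556.3,85.8]);p0=np.array([445.85,113.47])
def pt(f):
    f=np.radians(f);return C+110*np.array([np.cos(f),np.sin(f)])-23.5*np.array([-np.sin(f),np.cos(f)])
for f in list(range(-173,-100,4))+[-101,-98,-95,-93,-91.7,-90]:
    print(f,((pt(f)-p0)/1000).round(4),round((f+173)/45,3))
E
```

```text
-173 [-0.0016 -0.0178] 0.0
-169 [-0.002  -0.0256] 0.089
-165 [-0.0019 -0.0334] 0.178
-161 [-0.0012 -0.0413] 0.267
-157 [ 0.    -0.049] 0.356
-153 [ 0.0018 -0.0567] 0.444
-149 [ 0.0041 -0.0642] 0.533
-145 [ 0.0069 -0.0715] 0.622
-141 [ 0.0102 -0.0786] 0.711
-137 [ 0.014  -0.0855] 0.8
-133 [ 0.0182 -0.0921] 0.889
-129 [ 0.023  -0.0984] 0.978
-125 [ 0.0281 -0.1043] 1.067
-121 [ 0.0337 -0.1099] 1.156
-117 [ 0.0396 -0.115 ] 1.244
-113 [ 0.0458 -0.1197] 1.333
-109 [ 0.0524 -0.124 ] 1.422
-105 [ 0.0593 -0.1278] 1.511
-101 [ 0.0664 -0.1312] 1.6
-101 [ 0.0664 -0.1312] 1.6
-98 [ 0.0719 -0.1333] 1.667
-95 [ 0.0775 -0.1352] 1.733
-93 [ 0.0812 -0.1363] 1.778
-91.7 [ 0.0837 -0.1369] 1.807
-90 [ 0.0869 -0.1377] 1.844
```

play_rows --rows '[[[1, -0.001, -0.009, 0, 0], [1, -0.0016, -0.0178, 0, 0], [1, -0.002, -0.0256, 0, 0.09], [1, -0.0019, -0.0334, 0, 0.18], [1, -0.0012, -0.0413, 0, 0.27], [1, 0, -0.049, 0, 0.36], [1, 0.0018, -0.0567, 0, 0.44], [1, 0.0041, -0.0642, 0, 0.53], [1, 0.0069, -0.0715, 0, 0.62], [1, 0.0102, -0.0786, 0, 0.71]]]'

```text
time_s: 5.15
tool_pos: [456.1, 34.5, 60.8]
ee_rot: [-0.0, 0.942, 0.336, 0.0]
wrist_force: [0.5, 1.9, -0.2]
width: 0.006
gripper_force: 0.7
```

play_rows --rows '[[[1, 0.0038, -0.0069, 0, 0.09], [1, 0.008, -0.0135, 0, 0.18], [1, 0.0128, -0.0198, 0, 0.27], [1, 0.018, -0.0257, 0, 0.36], [1, 0.0235, -0.0313, 0, 0.44], [1, 0.0294, -0.0364, 0, 0.53], [1, 0.0356, -0.0411, 0, 0.62], [1, 0.0422, -0.0454, 0, 0.71], [1, 0.0491, -0.0492, 0, 0.8], [1, 0.0562, -0.0526, 0, 0.89]]]'

```text
time_s: 6.4
tool_pos: [511.4, -18.5, 60.6]
ee_rot: [-0.0, 0.77, 0.638, -0.001]
wrist_force: [-0.2, 0.3, 0.2]
width: 0.006
gripper_force: 0.7
```

```bash
python3 - <<'E'
from h import *
im,d,K,T=shot("wrist","w2"); cv2.imwrite("pics/w2.png",cv2.resize(im[:,:,::-1],(800,600),interpolation=cv2.INTER_CUBIC))
s=arm.sense();print(s["time_s"],s["tool_pos"],s["wrist_force"],s["joints"].round(2))
E
```

```text
6.45 [512.65417543 -19.27177575  60.62215536] [0.43392787 0.75688874 0.1957766 ] [ 0.14  0.86 -0.33  2.02  0.73  0.37 -0.96]
```

View pics/w2.png

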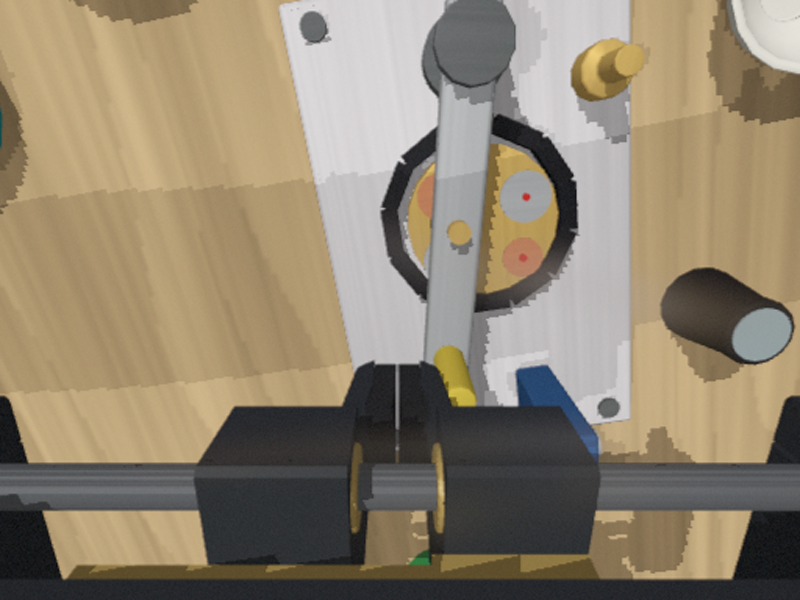

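The strap is over the movement with the peg still against the finger's back near (455,380), so I'll go on slowly to the stop.

play_rows --rows '[[[1, 0.003, -0.001, 0, 0.04], [1, 0.006, -0.002, 0, 0.08], [1, 0.008, -0.003, 0, 0.12], [1, 0.01, -0.0037, 0, 0.14], [1, 0.012, -0.0044, 0, 0.16], [1, 0.013, -0.0048, 0, 0.18], [1, 0.014, -0.005, 0, 0.18], [1, 0.015, -0.0053, 0, 0.2], [1, 0.0155, -0.0055, 0, 0.2], [1, 0.016, -0.0057, 0, 0.2]]]'

```text
time_s: 7.7
tool_pos: [528.3, -23.2, 60.7]
ee_rot: [-0.0, 0.718, 0.696, 0.0]
wrist_force: [-1.4, 0.3, 0.9]
width: 0.005
gripper_force: 0.6
```

play_rows --rows '[[[1, 0.0005, 0, 0, 0], [1, 0.001, 0, 0, 0], [1, 0.0015, 0, 0, 0], [1, 0.002, 0, 0, 0], [1, 0.0025, 0, 0, 0], [1, 0.003, 0, 0, 0], [1, 0.003, 0, 0, 0], [1, 0.003, 0, 0, 0], [1, 0.003, 0, 0, 0], [1, 0.003, 0, 0, 0]]]'

```text
time_s: 8.95
tool_pos: [531.3, -23.5, 60.7]
ee_rot: [0.0, 0.719, 0.696, 0.0]
wrist_force: [-0.9, -0.6, 0.2]
width: 0.005
gripper_force: 0.5
```

play_rows --rows '[[[1, 0.0005, 0, 0, 0], [1, 0.001, 0, 0, 0], [1, 0.0015, 0, 0, 0], [1, 0.002, 0, 0, 0], [1, 0.0025, 0, 0, 0], [1, 0.003, 0, 0, 0], [1, 0.003, 0, 0, 0], [1, 0.003, 0, 0, 0], [1, 0.003, 0, 0, 0], [1, 0.003, 0, 0, 0]]]'

```text
time_s: 10.2
tool_pos: [534.0, -23.6, 60.7]
ee_rot: [-0.0, 0.719, 0.696, -0.0]
wrist_force: [-3.5, -1.6, 1.4]
width: 0.006
gripper_force: 1.7
```

Force is rising; a bit more.

play_rows --rows '[[[1, 0.0005, 0, 0, 0], [1, 0.001, 0, 0, 0], [1, 0.001, 0, 0, 0], [1, 0.001, 0, 0, 0], [1, 0.001, 0, 0, 0], [1, 0.001, 0, 0, 0], [1, 0.001, 0, 0, 0], [1, 0.001, 0, 0, 0], [1, 0.001, 0, 0, 0], [1, 0.001, 0, 0, 0]]]'

```text
time_s: 11.45
tool_pos: [534.8, -23.7, 60.7]
ee_rot: [-0.0, 0.719, 0.695, -0.0]
wrist_force: [-5.0, -1.9, 0.5]
width: 0.003
gripper_force: 2.3
```

play_rows --rows '[[[1, 0.0005, 0, 0, 0], [1, 0.001, 0, 0, 0], [1, 0.0015, 0, 0, 0], [1, 0.002, 0, 0, 0], [1, 0.002, 0, 0, 0], [1, 0.002, 0, 0, 0], [1, 0.002, 0, 0, 0], [1, 0.002, 0, 0, 0], [1, 0.002, 0, 0, 0], [1, 0.002, 0, 0, 0]]]'

```text
time_s: 12.7
tool_pos: [535.8, -23.8, 60.5]
ee_rot: [-0.001, 0.719, 0.696, -0.001]
wrist_force: [-6.0, -2.1, 0.9]
width: 0.007
gripper_force: 3.1
```

```bash
python3 - <<'E'
from h import *
im,d,K,T=shot("wrist","w3"); cv2.imwrite("pics/w3.png",cv2.resize(im[:,:,::-1],(800,600),interpolation=cv2.INTER_CUBIC))
s=arm.sense();print(s["time_s"],s["tool_pos"],s["wrist_force"])
E
```

```text
12.75 [535.79235376 -23.82131945  60.45745418] [-5.90601791 -1.6876176   1.38993136]
```

View pics/w3.png

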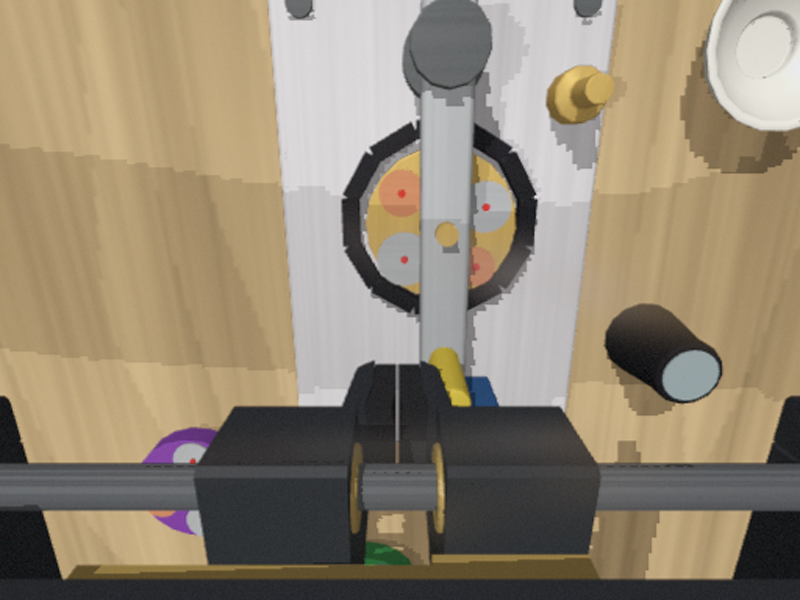

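```bash
python3 - <<'E'
from h import *
im,d,K,T=load("w3")
P=lambda u,v,z:at_z((u+.5)*.64-.5,(v+.5)*.64-.5,z,K,T)
def ang(a,b,z): v=P(*b,z)-P(*a,z); return np.degrees(np.arctan2(v[1],v[0])).round(2)
print("strap",ang((421,100),(421,340),42),ang((473,100),(468,340),42),"plate",ang((268,5),(299,390),12),ang((615,30),(571,390),12),"world pts",P(421,340,42),P(468,340,42),P(448,40,48))
E
```

```text
strap -90.91 -90.2 plate -91.51 -91.36 world pts [545.35366983 -15.81863976  42.        ] [563.63704381 -16.39464535  42.        ] [555.0019203   86.40048326  48.        ]
```

The strap lies square along the fixture, at about -90.5° against the plate's -91.4°, so it is at its stop under a steady 6 N. I'll back off, rise and go above the ball.

play_rows --rows '[[[1, -0.01, 0.001, 0, 0], [1, -0.025, 0.001, 0, 0], [1, -0.03, 0, 0.03, 0], [1, -0.03, 0, 0.06, 0], [1, -0.03, 0, 0.085, 0], [1, -0.02, -0.02, 0.09, 0], [1, -0.005, -0.06, 0.09, 0], [1, 0.01, -0.09, 0.09, 0], [1, 0.0125, -0.102, 0.085, 0], [1, 0.0125, -0.102, 0.08, 0]]]'

```text
time_s: 14.0
tool_pos: [550.1, -125.0, 140.5]
ee_rot: [0.0, 0.719, 0.695, 0.001]
wrist_force: [-0.7, 0.8, -0.3]
width: 0.009
gripper_force: 0.0
```

```bash
python3 - <<'E'
from h import *
s=arm.sense();print(s["time_s"],s["tool_pos"],s["wrist_force"])
im,d,K,T=shot("scene","s2")
cv2.imwrite("pics/s2.png",cv2.resize(im[110:265,150:360][:,:,::-1],(800,590),interpolation=cv2.INTER_CUBIC))
E
```

```text
14.0 [ 550.05368845 -125.00303003  140.45719469] [-0.72797085  0.79747653 -0.32059761]
```

View pics/s2.png

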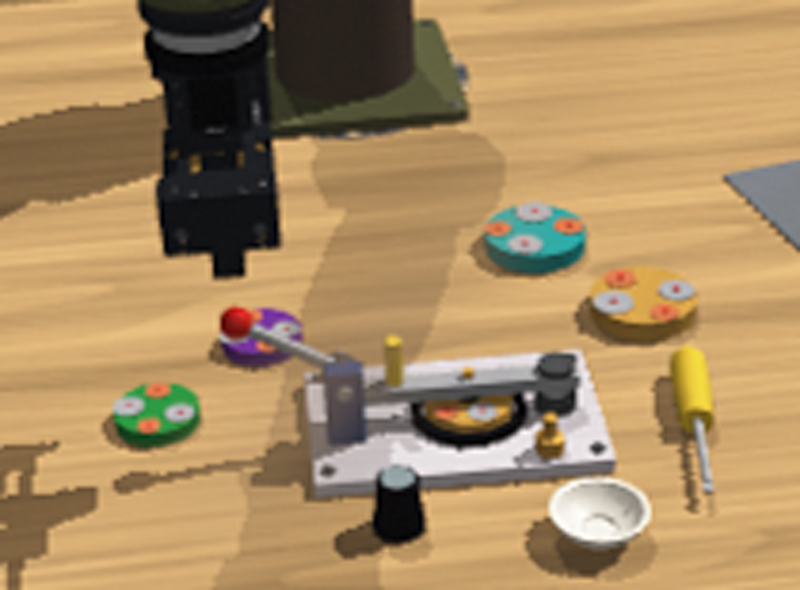

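The scene view shows the strap closed behind the blue post, with the shut fingertips (228,275) above the red ball (237,322). I'll press it down along its arc.

play_rows --rows '[[[1, 0, 0, -0.012, 0], [1, 0, 0, -0.022, 0], [1, 0, -0.001, -0.029, 0], [1, 0, -0.004, -0.0354, 0], [1, 0, -0.007, -0.041, 0], [1, 0, -0.009, -0.0463, 0], [1, 0, -0.011, -0.052, 0], [1, 0, -0.012, -0.058, 0], [1, 0, -0.0128, -0.062, 0], [1, 0, -0.0133, -0.066, 0]]]'

```text
time_s: 15.3
tool_pos: [550.0, -138.8, 74.6]
ee_rot: [0.0, 0.719, 0.696, 0.0]
wrist_force: [0.2, -2.3, 1.8]
width: 0.004
gripper_force: 1.1
```

play_rows --rows '[[[1, 0, 0, -0.002, 0], [1, 0, 0, -0.004, 0], [1, 0, 0, -0.005, 0], [1, 0, 0, -0.006, 0], [1, 0, 0, -0.007, 0], [1, 0, 0, -0.008, 0], [1, 0, 0, -0.008, 0], [1, 0, 0, -0.008, 0], [1, 0, 0, -0.008, 0], [1, 0, 0, -0.008, 0]]]'

```text
time_s: 16.55
tool_pos: [549.8, -138.8, 67.1]
ee_rot: [0.0, 0.719, 0.696, 0.0]
wrist_force: [-0.7, -0.6, 5.3]
width: 0.007
gripper_force: 2.6
```

play_rows --rows '[[[1, 0, 0, -0.0005, 0], [1, 0, 0, -0.001, 0], [1, 0, 0, -0.0015, 0], [1, 0, 0, -0.002, 0], [1, 0, 0, -0.002, 0], [1, 0, 0, -0.002, 0], [1, 0, 0, -0.002, 0], [1, 0, 0, -0.002, 0], [1, 0, 0, -0.002, 0], [1, 0, 0, -0.002, 0]]]'

```text
time_s: 17.8
tool_pos: [549.9, -138.8, 66.6]
ee_rot: [0.001, 0.718, 0.696, -0.0]
wrist_force: [-4.6, -2.0, 18.1]
width: 0.004
gripper_force: 9.0
```

At its stop (18 N). Lift clear and check.

play_rows --rows '[[[1, 0, 0, 0.004, 0], [1, 0, 0, 0.02, 0], [1, 0, 0, 0.05, 0], [1, 0, 0, 0.09, 0], [1, 0, -0.02, 0.13, 0], [1, -0.02, -0.06, 0.16, 0], [1, -0.04, -0.1, 0.18, 0], [1, -0.05, -0.13, 0.18, 0], [1, -0.05, -0.14, 0.18, 0], [1, -0.05, -0.14, 0.18, 0]]]'

```text
time_s: 19.05
tool_pos: [500.1, -278.0, 244.7]
ee_rot: [-0.0, 0.718, 0.696, 0.001]
wrist_force: [-0.4, 1.2, -0.3]
width: 0.011
gripper_force: 0.0
```

```bash
python3 - <<'E'
from h import *
s=arm.sense();print(s["time_s"],s["tool_pos"],s["wrist_force"])
im,d,K,T=shot("scene","s3")
cv2.imwrite("pics/s3.png",cv2.resize(im[110:265,150:360][:,:,::-1],(800,590),interpolation=cv2.INTER_CUBIC))
E
```

```text
19.05 [ 500.12518619 -277.99993252  244.67458835] [-0.43294559  1.18937542 -0.34495424]
```

View pics/s3.png

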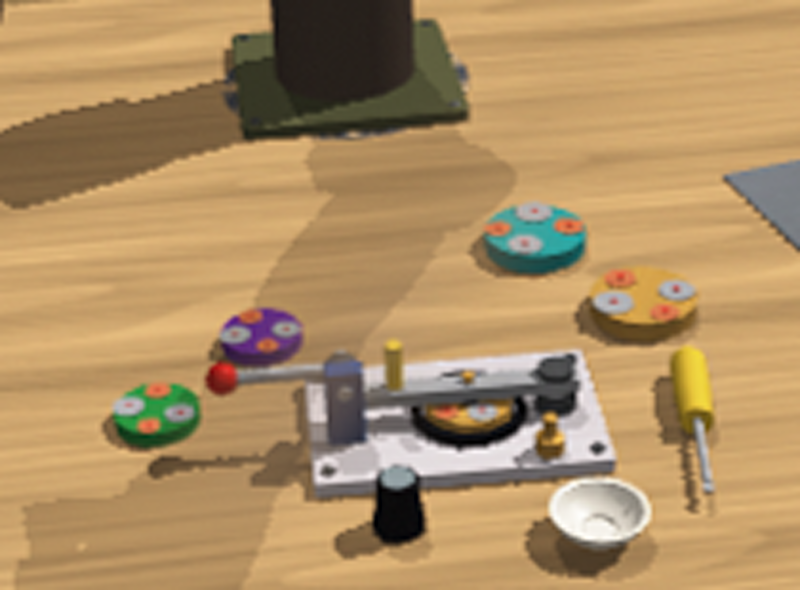

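The lever is level with its ball at (222,378), the strap is closed and drawn down, and the arm is clear, so I'm handing it in.

```bash
python3 -c "
from plant import arm
print(arm.job_done())"
```

```text
the job is handed in; nothing more can be done
None
```

I swung the strap against its stop and pressed the cam lever fully down. The final picture showed the lever level and the strap closed on the movement. The arm is clear, and I handed the job in at about 19 s; no verdict came back.

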